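Click the refill counter back to its start mark

TASK

A new filter has gone into the water jug, so set the refill counter back to its start mark: with a fingertip, flick the top edge of the counter's ribbed wheel towards its pointer post, click by click, until the one wide rib lies level at the pointer, and leave it there. Be gentle, do not turn it past the mark, do not grip or pinch the wheel, and leave everything else where it stands.

Things in the scene. Friction and masses are not known exactly. Their poses are not given: they have to be found in the camera images.
- counter: White plastic refill counter, fixed. Origin on the worktop under the wheel's axle; x points level from the wheel to the pointer post (roughly away from the robot), y along the axle, z up. Base 150 x 110 x 12 mm (x -67 to 83). Two cheeks, 44 mm long in x, 8 mm thick, at y = +-41 mm, end 88 mm above the worktop. Post 10 x 24 mm, 74 mm tall, at x = 65 to 75 mm, with a small cone aimed at the wheel.
- axle (a point): The wheel's centre, on its axle, 66 mm above the worktop. The grey wheel is a drum of 28 mm radius with eight flat ribs standing out radially, one every 45 degrees, to 48 mm radius; ribs are 5 mm thick and, but for the wide one, 36 mm wide along the axle (y).
- pointer (a point): Tip of the pointer cone: 52 mm from the wheel's centre along counter x, at axle height.
- wheel (a joint): Turn of the wheel in rad, growing as its top moves towards the post. A sprung detent holds it at each multiple of 0.785 (one click); past half a click it snaps on to the next once the finger is clear. 0: wide rib level, away from the post; 1.571: straight up; 3.142: level at the pointer, the mark. Starts 2, 3 or 4 clicks before the mark. Turning takes about 2 to 3 N at a rib's tip; stay under 25 N.
- rib_top (a point): Fixed point over the axle, 114 mm above the worktop, where the outer edge of the topmost rib stands at rest (one rib is straight up in every rest). Its neighbours end 34 mm before and behind it, 100 mm above the worktop. A fingertip 104 to 108 mm above the worktop clears these, catches only the top rib, and slides off over it once it has turned well past half a click.
- wide_rib (a point): Middle of the outer edge of the one wide rib: 62 mm wide along the axle, where the other seven are 36 mm; otherwise alike. 48 mm from the wheel's centre; it turns with the wheel.
- tiers: Two stacked open plastic trays, 170 x 360 mm, lower grey, upper white, 115 mm tall in all, fixed at the back; leave alone. Origin under the centre.
- kettle: Red enamel kettle, 170 mm across, 206 mm tall to the top of its handle; leave alone. Origin under its centre.
- jug: Clear plastic jug, 110 mm across, 170 mm tall; leave alone. Origin under its centre.
- brush: Bottle brush with a yellow handle, 200 mm long, 38 mm high, lying beside the counter; leave alone. Origin near its middle, x towards the bristles.
- cartridge: White plastic filter cartridge, 72 mm across, 84 mm tall, standing on the other side of the counter; leave alone. Origin under its centre.
- mug: White mug, 80 mm across, 90 mm tall; leave alone. Origin under its centre.
- teaspoon: Steel teaspoon, 140 mm, in the upper tray; leave alone.
- dish: Small glass dish, 90 mm across, 35 mm tall, in the upper tray; leave alone.
Not all that is in view belongs to the job. Leave any pink look-alike of the counter alone.

How it is judged:
By the outcome, as a careful person would: the job done as asked, in the order asked, and still so for the second after the job is handed in, with the robot touching nothing.
It also fails if it takes over 45 s, if anything falls off the work surface, if the arm or the gripper's body presses on something with over 40 N, if the wrist force passes 120 N, or if a joint passes its speed limit or range.

ROBOT

A 6-joint arm with a two-finger parallel gripper is mounted at the origin on the work surface. World frame = base frame: x ahead of the robot, y to its left, z up, the work surface at z = 0. Lengths are in m, angles in rad, forces in N, time in s.
With the tool pointing down it reaches from about 0.375 to 0.975 m from the base axis. Payload 3.8 kg.
Tool frame: the origin (TCP) lies on the centre line of the jaws, within the pads' length; the fingertips stand 14 mm ahead of it and the grasp point (between the pads) lies 5 mm behind it; z points along the fingers, x is the direction in which the jaws open and shut, and the axes are right-handed (so a half turn about z gives the same grasp; the last joint's range is limited). The gripper opens to 85 mm and grips with 20 to 120 N. Pads are 22 mm wide; open, the fingers measure 114 mm over their backs; the gripper's body (76 mm by 85 mm) begins 54 mm behind the grasp point. The pads swing forward as they close: fully open they stand 13 mm farther back than shut.
Start: joints at [-1.243, 0.264, 1.604, -0, 1.274, -0.037], TCP at [0.241, -0.631, 0.245] pointing down, gripper open.
Joint ranges: [-2.63, 2.63], [-0.94, 2.18], [0.31, 2.57], [-1.31, 4.45], [0, 2.66], [-2.55, 2.55]. Speed limits (rad/s): [2.57, 2.57, 3.14, 3.14, 3.14, 3.14].

INTERFACE

Orientations are given as a rotation vector (axis times angle).
In Python, from workcell import bot gives the robot as it stands. The module is installed in compiled form; this text tells all that it offers.
- The arm moves only by the tool arm_command, never from a script. Its argument "steps" is one flat list of numbers, 7 for each row, row after row: the shift along the tool's x, y, z in units of 30 mm (1.0 is 30 mm), then the turn, a rotation vector about the tool's x, y, z in units of 6 degrees (1.0 is 6 degrees), then the opening, from 0 (shut) to 1 (fully open). In form: [tx, ty, tz, ax, ay, az, fingers, tx, ty, tz, ax, ay, az, fingers, ...]. A call has 1 to 10 rows; each row shifts and turns the commanded pose from where the row before left it, along the tool's axes as they then stand; what a row does not reach is not made up. A row lasts 1/8 s, in which the tool goes at most 62.5 mm and 10.7 degrees, less where a joint would pass 70% of its speed; a pose out of reach is approached as far as the arm can. A call is refused whole if a number of a shift passes 1 or a number of a turn 1, either way. A call with a gripper value outside its range is refused whole. The fingers move at their own pace and stop on an object; "squeeze" is the grip in N (left out, the last holds). Time passes only in rows, so rows that do not move let the fingers close. It gives the time, the measured TCP pose, the force and the opening at its end, in the units of the state.
- bot.read_state(): the state, without advancing time (a new reading comes with each control period).
- bot.read_camera(name): name is "side" or "top" or "wrist"; returns a dict with "img" (384x512x3 uint8, red, green, blue), "camera_matrix" (3x3 intrinsics, pixels), "pose" (4x4, takes a point from camera to world coordinates); the wrist camera has in their place "T_tool_cam" (4x4, takes a point from camera to tool coordinates, whose origin is the TCP and whose axes are the tool frame's). Camera axes: x right, y down, z forward; pixel columns grow to the right and rows downward; lengths in m; the calibration is good to about 2 mm. A picture is of the moment at which its call begins: read the wrist's pose just before it. There is no depth.
- bot.finish_job(): hands the job in, once; it reports no verdict.
The state is a dict: "time": time; "q": joint angles; "joint_vel": joint speeds; "joint_torque": joint torques, N m; "tool_pos": TCP position; "tcp_rot": TCP orientation; "wrist_force": force on the tool from outside, world axes, zero at the start; "torque": the same for the moment, N m; "width": opening from 0.0 (shut) to 1.0 (fully open).
Only numpy, scipy, OpenCV 4.12 (cv2) and the standard library are available. Lean on these libraries where they do the work, as an engineer would, in place of code of your own. Each camera call takes 0.05 s, during which the arm holds its last target.

## Working session

There is one attempt and no reset: what is moved stays moved. The work goes in short steps, Python scripts to look and compute and a tool call to move; the robot and the scene stay as the last step left them, time stands still between calls to the robot, and variables do not carry over. Pictures are saved under pics/ and viewed, and the job is handed in when it is done.

Besides the shell and the picture viewer there is one more tool, called after "Request:" by a JSON object that holds its "api" and its "payload". arm_command: Moves the arm, as the interface text tells. Its arguments: {"type":"object","properties":{"steps":{"type":"array","items":{"type":"number"}},"squeeze":{"type":"number"}},"required":["steps"]}

```bash
mkdir -p pics; cat > h.py <<'E'
import numpy as np,cv2
from workcell import bot
def snap(n,tag):
    c=bot.read_camera(n); cv2.imwrite(f'pics/{tag}.png',c['img'][:,:,::-1]); 
    np.savez(f'{tag}.npz',**{k:v for k,v in c.items()}); return c
def ray(c,uv,z):
    K=c['camera_matrix'];P=c['pose'];d=P[:3,:3]@np.linalg.inv(K)@np.array([uv[0],uv[1],1.]);o=P[:3,3]
    return o+d*(z-o[2])/d[2]
def proj(c,p):
    P=np.linalg.inv(c['pose']);q=P[:3,:3]@np.asarray(p,float)+P[:3,3];r=c['camera_matrix']@q;return r[:2]/r[2]
E
python3 - <<'E'
from h import *
s=bot.read_state();print({k:np.round(v,3) for k,v in s.items()})
for n in('top','side','wrist'):
    c=snap(n,n+'0')
    if 'pose' in c: print(n,np.round(c['pose'],3),np.round(c['camera_matrix'],1))
E
```

```text
{'time': np.float64(0.0), 'q': array([-1.243,  0.265,  1.605, -0.   ,  1.274, -0.037]), 'joint_vel': array([ 0.   , -0.001,  0.   , -0.001, -0.   ,  0.   ]), 'joint_torque': array([-0.0000e+00, -5.1511e+01, -3.6731e+01, -0.0000e+00,  1.3000e-02,
       -0.0000e+00]), 'tool_pos': array([ 0.241, -0.63 ,  0.244]), 'tcp_rot': array([-2.586,  1.781,  0.003]), 'wrist_force': array([ 0.266, -0.542, -0.535]), 'torque': array([-0.046, -0.054, -0.021]), 'width': np.float64(0.997)}
top [[ 0.02  -0.991  0.134  0.331]
 [-1.    -0.02  -0.004  0.016]
 [ 0.007 -0.134 -0.991  1.226]
 [ 0.     0.     0.     1.   ]] [[399.5   0.  250.8]
 [  0.  399.5 202.2]
 [  0.    0.    1. ]]
side [[-0.801 -0.479  0.359  0.085]
 [-0.598  0.623 -0.504  0.561]
 [ 0.017 -0.619 -0.786  0.941]
 [ 0.     0.     0.     1.   ]] [[360.2   0.  254.6]
 [  0.  360.2 198.1]
 [  0.    0.    1. ]]
```

View pics/top0.png

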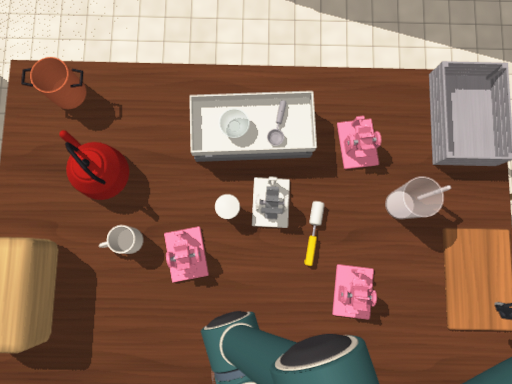

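View pics/side0.png

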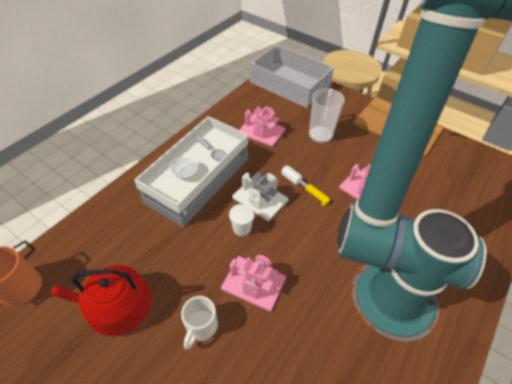

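Candidates are the white counter at top (272,203) / side (260,194), which is the one described, and pink look-alikes at top (186,254), (358,143) and (355,292), which I leave alone. Next is a close crop to check.

```bash
python3 - <<'E'
from h import *
a=cv2.imread('pics/top0.png')[165:240,230:315]; b=cv2.imread('pics/side0.png')[160:225,220:300]
a=cv2.resize(a,(400,int(75*400/85)),interpolation=cv2.INTER_CUBIC);b=cv2.resize(b,(400,325),interpolation=cv2.INTER_CUBIC)
h=max(len(a),len(b));o=np.zeros((h,800,3),np.uint8);o[:len(a),:400]=a;o[:len(b),400:]=b;cv2.imwrite('pics/crop0.png',o)
img=cv2.imread('pics/top0.png');hsv=cv2.cvtColor(img,cv2.COLOR_BGR2HSV)
m=((hsv[:,:,1]<60)&(hsv[:,:,2]>60)).astype(np.uint8);m[:165]=0;m[240:]=0;m[:,:245]=0;m[:,300:]=0
cs,_=cv2.findContours(m,0,2);k=max(cs,key=cv2.contourArea);r=cv2.minAreaRect(k);bx=cv2.boxPoints(r);print(r,bx)
c=dict(np.load('top0.npz'))
for p in bx: print(np.round(ray(c,p,.012),4))
for p in [(247,203),(227,207)]:print(ray(c,p,.084))
E
```

```text
((270.39520263671875, 201.32945251464844), (36.34545135498047, 50.81700897216797), 2.12109637260437) [[251.29453 226.04794]
 [253.17532 175.26575]
 [289.49588 176.61096]
 [287.61508 227.39316]]
[0.4224 0.0073 0.012 ]
[0.5799 0.0045 0.012 ]
[ 0.5781 -0.108   0.012 ]
[ 0.4206 -0.1033  0.012 ]
[0.48332811 0.0214709  0.084     ]
[0.47052406 0.07881251 0.084     ]
```

View pics/crop0.png

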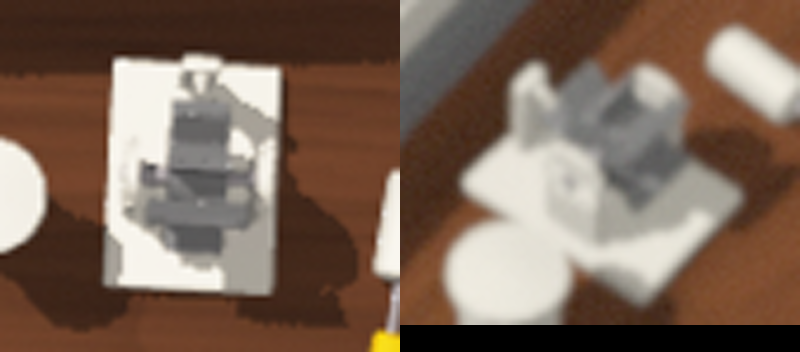

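View pics/wrist0.png

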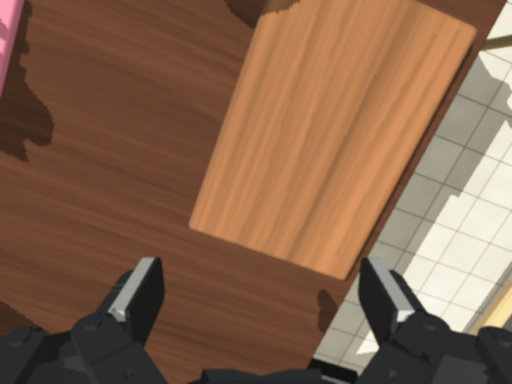

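The crop shows the white counter. Its post is at crop-left (200,75), at the far side from the robot. One rib that looks wide sits near (200,210), on the near side or at the top, and I'll confirm that from close up. Now planning the approach.

```bash
cat >> h.py <<'E'
from scipy.spatial.transform import Rotation as Ro
def plan(p0,r0,p1,r1,n,f=0):
    """n rows from pose to pose, equal increments; prints in move units"""
    R0=Ro.from_rotvec(r0);R1=Ro.from_rotvec(r1);d=(R0.inv()*R1).as_rotvec();st=d/n
    R=R0
    for i in range(n):
        t=R.inv().apply((np.asarray(p1)-p0)/n)/.03
        print(np.round(t,2),np.round(np.degrees(st)/6,2)); R=R*Ro.from_rotvec(st)
E
python3 - <<'E'
from h import *
s=bot.read_state();R=Ro.from_rotvec(s['tcp_rot']).as_matrix();print(np.round(R,3))
c=dict(np.load('wrist0.npz'));print(np.round(c['T_tool_cam'],3),c['camera_matrix'])
t=dict(np.load('top0.npz'))
y=np.radians(-1.5)
for sgn in(1,-1):
    ty=sgn*np.array([np.cos(y),np.sin(y),0]);tz=np.array([0,0,-1.]);tx=np.cross(ty,tz)
    Rt=np.column_stack([tx,ty,tz]);print(sgn,tx,np.degrees(Ro.from_matrix(R.T@Rt).as_rotvec()), Rt@c['T_tool_cam'][:3,3], Rt@c['T_tool_cam'][:3,2])
# base near edge and bottom corners from crop
for p in [(230+103/4.7,165+287/4.7),(230+273/4.7,165+294/4.7),(230+113/4.7,165+58/4.7),(230+282/4.7,165+67/4.7)]: print(ray(t,p,.012))
E
```

```text
[[ 0.357 -0.934 -0.001]
 [-0.934 -0.357  0.002]
 [-0.002 -0.    -1.   ]]
[[ 1.    -0.     0.    -0.001]
 [ 0.     0.946  0.324 -0.083]
 [-0.001 -0.324  0.946 -0.129]
 [ 0.     0.     0.     1.   ]] [[342.72327163   0.         260.84806747]
 [  0.         342.72327163 189.91419054]
 [  0.           0.           1.        ]]
1 [0.02617695 0.99965732 0.        ] [-1.39238218e-01  2.29303875e-02 -1.57601546e+02] [-0.08338025  0.00165554  0.12888267] [ 0.32361907 -0.00806544 -0.94615308]
-1 [-0.02617695 -0.99965732 -0.        ] [1.64597315e-02 9.99470108e-02 2.23983941e+01] [ 0.08338025 -0.00165554  0.12888267] [-0.32361907  0.00806544 -0.94615308]
[0.42243799 0.00541131 0.012     ]
[ 0.42012046 -0.1047469   0.012     ]
[0.57344749 0.00173593 0.012     ]
[ 0.56975949 -0.10961172  0.012     ]
```

Request:
{"api": "arm_command", "payload": {"steps": [0,0,-0.15,0,0,0.94,0,0,0,-0.15,0,0,0.94,0,0,0,-0.15,0,0,0.94,0,0,0,-0.15,0,0,0.93,0]}}

```text
time: 0.65
tool_pos: [0.2407, -0.6303, 0.2628]
tcp_rot: [-2.186, 2.255, 0.001]
wrist_force: [0.1, 0.5, -0.9]
width: 0.144
```

Request:
{"api": "arm_command", "payload": {"steps": [-0.97,-0.34,0,0,0,0,0,-0.97,-0.34,0,0,0,0,0,-0.97,-0.34,0,0,0,0,0,-0.97,-0.34,0,0,0,0,0,-0.97,-0.34,0,0,0,0,0,-0.97,-0.34,0,0,0,0,0,-0.97,-0.34,0,0,0,0,0,-0.97,-0.34,0,0,0,0,0,-0.97,-0.34,0,0,0,0,0,-0.97,-0.34,0,0,0,0,0]}}

```text
time: 1.9
tool_pos: [0.351, -0.3414, 0.263]
tcp_rot: [-2.19, 2.252, 0.001]
wrist_force: [0.1, 0.5, -0.0]
width: -0.004
```

Request:
{"api": "arm_command", "payload": {"steps": [-0.97,-0.34,0,0,0,0,0,-0.97,-0.34,0,0,0,0,0,-0.97,-0.34,0,0,0,0,0,-0.97,-0.34,0,0,0,0,0,-0.97,-0.34,0,0,0,0,0,-0.97,-0.34,0,0,0,0,0,-0.97,-0.34,0,0,0,0,0,-0.97,-0.34,0,0,0,0,0,-0.97,-0.34,0,0,0,0,0,-0.97,-0.34,0,0,0,0,0]}}

```text
time: 3.15
tool_pos: [0.461, -0.0535, 0.263]
tcp_rot: [2.19, -2.252, -0.0]
wrist_force: [0.0, -0.4, -0.3]
width: 0.003
```

```bash
python3 - <<'E'
from h import *
s=bot.read_state();R=Ro.from_rotvec(s['tcp_rot']).as_matrix();print(s['time'],s['tool_pos'],np.round(R,3),s['width'],s['wrist_force'])
snap('wrist','wrist1');snap('side','side1');snap('top','top1')
a=cv2.imread('pics/side1.png')[110:250,180:330];cv2.imwrite('pics/side1c.png',cv2.resize(a,(600,560),interpolation=2))
E
```

```text
3.15 [ 0.46100413 -0.05347259  0.26304781] [[-0.028 -1.    -0.   ]
 [-1.     0.028  0.   ]
 [-0.     0.    -1.   ]] 0.0032111213442894953 [ 0.02554869 -0.4298698  -0.33983706]
```

View pics/wrist1.png

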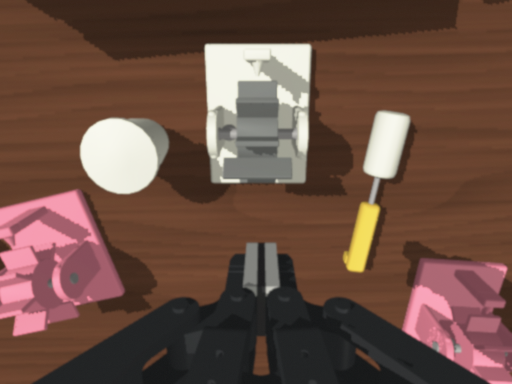

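View pics/side1c.png

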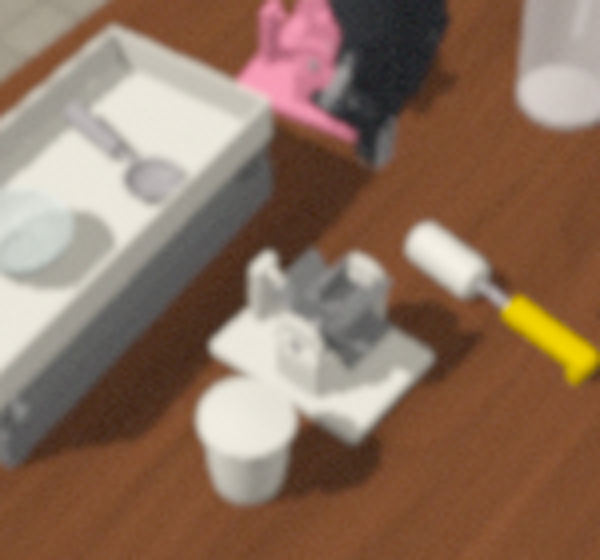

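Wrist view: the wide rib is the broad grey plate at (257,168), on the near side. The normal rib is at (257,92) and the post at (258,55). Next I tell level from 45° by projecting the known points, and check fingertip height.

```bash
cat >> h.py <<'E'
O=np.array([.4883,-.0516,0]);YAW=np.radians(-1.6)
def W(x,y,z): return O+np.array([x*np.cos(YAW)-y*np.sin(YAW),x*np.sin(YAW)+y*np.cos(YAW),z])
def wcam(c,s):
    c=dict(c);T=np.eye(4);T[:3,:3]=Ro.from_rotvec(s['tcp_rot']).as_matrix();T[:3,3]=s['tool_pos'];c['pose']=T@c['T_tool_cam'];return c
E
python3 - <<'E'
from h import *
s=bot.read_state();c=wcam(np.load('wrist1.npz'),s)
for a in range(-90,91,45):
    x=48*np.sin(np.radians(a))/1e3;z=.066+48*np.cos(np.radians(a))/1e3
    print(a,[np.round(proj(c,W(x,y,z))) for y in(.031,.018,-.018,-.031)])
print('base',[np.round(proj(c,W(x,y,.012))) for x in(-.067,.083) for y in(.055,-.055)],'ptr',proj(c,W(.052,0,.066)),'post top',proj(c,W(.065,0,.074)))
for d in(0,.014,.027):print('tip',d,proj(c,s['tool_pos']-[0,0,d]))
a=cv2.imread('pics/wrist1.png');cv2.imwrite('pics/w1c.png',cv2.resize(a[30:310,180:340],(457,800)[:1]+(560,) and (343,600),interpolation=2))
sd=dict(np.load('side1.npz'));print('side tip',[proj(sd,s['tool_pos']-[0,0,d]) for d in(0,.014,.027)])
E
```

```text
-90 [array([227., 183.]), array([240., 183.]), array([276., 183.]), array([289., 183.])]
-45 [array([223., 179.]), array([238., 179.]), array([278., 179.]), array([293., 179.])]
0 [array([220., 145.]), array([236., 145.]), array([280., 145.]), array([296., 145.])]
45 [array([221., 101.]), array([236., 101.]), array([280., 101.]), array([296., 101.])]
90 [array([224.,  82.]), array([238.,  82.]), array([278.,  82.]), array([293.,  82.])]
base [array([211., 184.]), array([306., 184.]), array([205.,  44.]), array([312.,  45.])] ptr [258.3304852   77.10899791] post top [258.27247447  61.47370514]
tip 0 [261.77600961 275.15529126]
tip 0.014 [261.6871564  258.59586327]
tip 0.027 [261.61673223 245.4710259 ]
side tip [array([274.77591855, 145.24234506]), array([274.46240215, 148.98540332]), array([274.17746161, 152.38729566])]
```

View pics/w1c.png

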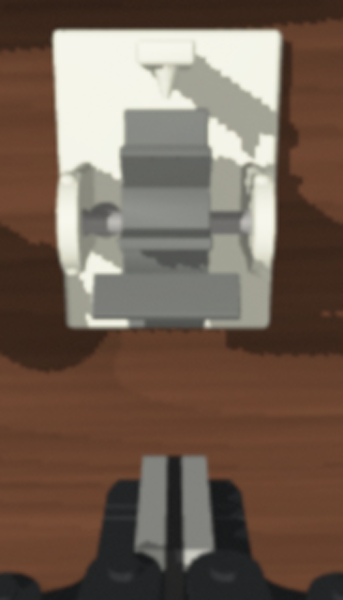

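View pics/side1.png

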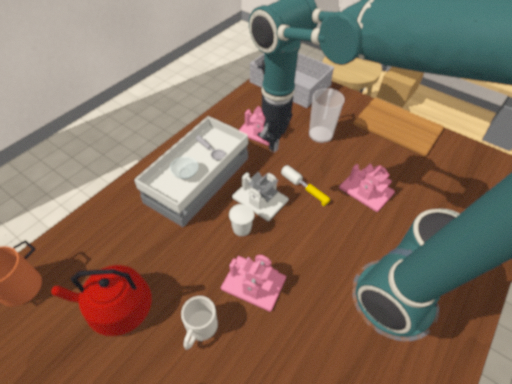

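The base outline projects to within about 1 px. The wide rib's outer edge is at row 179 with width 223–293, which matches −45°, so it stands 3 clicks before the mark. The fingertip length also matches: about 14 mm ahead of the TCP when shut. Descending just above the start point.

Request:
{"api": "arm_command", "payload": {"steps": [-0.09,-0.28,0.85,0,0,0,0,0,0,0.85,0,0,0,0,0,0,0.85,0,0,0,0,0,0,0.85,0,0,0,0,0,0,0.85,0,0,0,0,0,0,0,0,0,0,0]}}

```text
time: 4.05
tool_pos: [0.4669, -0.0526, 0.1335]
tcp_rot: [2.187, -2.251, -0.007]
wrist_force: [-0.6, -0.3, -0.3]
width: 0.003
```

```bash
python3 - <<'E'
from h import *
s=bot.read_state();print(s['time'],s['tool_pos'],s['wrist_force'])
snap('wrist','wrist2');c=wcam(np.load('wrist2.npz'),s);print('rib0',[proj(c,W(0,y,.114)) for y in(.018,-.018)],'wide',[proj(c,W(-.034,y,.1)) for y in(.031,-.031)])
p=s['tool_pos'];print('tip front',proj(c,p+[.011,0,-.014]))
snap('side','side2');a=cv2.imread('pics/side2.png')[110:250,180:330];cv2.imwrite('pics/side2c.png',cv2.resize(a,(600,560),interpolation=2))
E
```

```text
4.05 [ 0.46693298 -0.05262063  0.13352612] [-0.55356018 -0.29481101 -0.32058286]
rib0 [array([219.71978959, 212.32385935]), array([296.68934758, 212.24528171])] wide [array([201.1034572 , 260.42330583]), array([316.1489691 , 260.31186398])]
tip front [261.02963744 237.57513139]
```

View pics/wrist2.png

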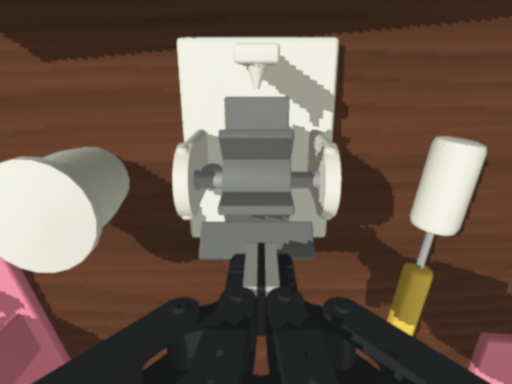

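View pics/side2c.png

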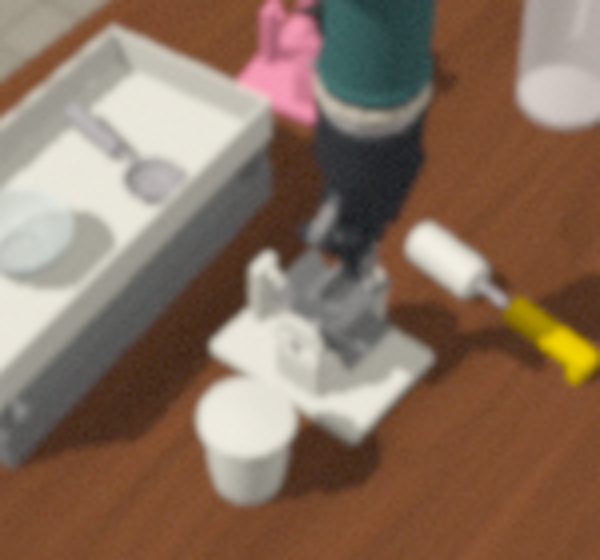

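```bash
python3 - <<'E'
from h import *
s=bot.read_state();print(s['time'],s['tool_pos'],s['tcp_rot'],s['wrist_force'])
E
```

```text
4.15 [ 0.46938505 -0.05270858  0.13617113] [ 2.18919759e+00 -2.25284892e+00  7.07711129e-05] [-0.94342892  0.11185738  0.76972798]
```

Request:
{"api": "arm_command", "payload": {"steps": [0,0,0.24,0,0,0,0,0,0,0.2,0,0,0,0,0,0,0,0,0,0,0]}}

```text
time: 4.53
tool_pos: [0.4691, -0.052, 0.1223]
tcp_rot: [2.19, -2.252, -0.001]
wrist_force: [0.0, 0.7, -0.4]
width: 0.003
```

Request:
{"api": "arm_command", "payload": {"steps": [0,-0.1,0.05,0,0,0,0,0,-0.15,0,0,0,0,0,0,-0.15,0,0,0,0,0,0,-0.15,0,0,0,0,0]}}

```text
time: 5.03
tool_pos: [0.4855, -0.0524, 0.1207]
tcp_rot: [2.19, -2.251, -0.002]
wrist_force: [-2.7, -0.2, -0.6]
width: -0.002
```

```bash
python3 - <<'E'
from h import *
s=bot.read_state();print(s['time'],s['tool_pos'],s['wrist_force'])
snap('wrist','wrist3')
E
```

```text
5.025 [ 0.48554111 -0.05241784  0.12073677] [-2.73844821 -0.16986932 -0.59153781]
```

View pics/wrist3.png

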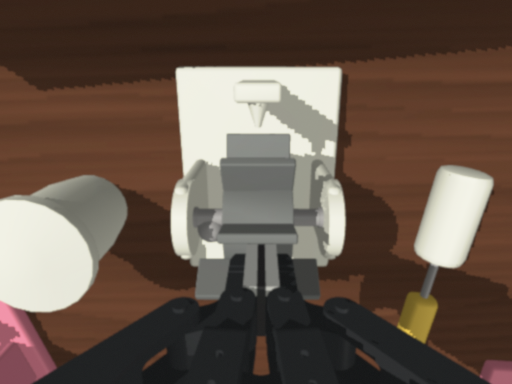

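The finger is pressing the top rib at about 2.7 N, with the rib edge at row 240, and the wheel is turning. Continuing.

Request:
{"api": "arm_command", "payload": {"steps": [0,-0.15,0,0,0,0,0,0,-0.15,0,0,0,0,0,0,-0.15,0,0,0,0,0,0,-0.05,0,0,0,0,0]}}

```text
time: 5.58
tool_pos: [0.5022, -0.053, 0.1216]
tcp_rot: [-2.189, 2.251, -0.003]
wrist_force: [0.7, -0.9, -0.3]
width: -0.003
```

```bash
python3 - <<'E'
from h import *
s=bot.read_state();print(s['time'],s['tool_pos'],s['wrist_force'])
snap('wrist','wrist4');c=wcam(np.load('wrist4.npz'),s)
for a in(-45,-22,-11,0,22,27,32,37,45):
    x=48*np.sin(np.radians(a))/1e3;z=.066+48*np.cos(np.radians(a))/1e3
    print(a,[np.round(proj(c,W(x,y,z))) for y in(.031,.018,-.018,-.031)])
E
```

```text
5.575 [ 0.50222045 -0.0530322   0.121647  ] [ 0.70313732 -0.94488139 -0.27101994]
-45 [array([202., 330.]), array([226., 330.]), array([293., 330.]), array([317., 330.])]
-22 [array([197., 319.]), array([223., 319.]), array([296., 319.]), array([322., 319.])]
-11 [array([195., 307.]), array([222., 307.]), array([297., 307.]), array([324., 307.])]
0 [array([193., 292.]), array([221., 292.]), array([298., 292.]), array([326., 292.])]
22 [array([192., 254.]), array([220., 254.]), array([298., 254.]), array([327., 254.])]
27 [array([192., 245.]), array([221., 245.]), array([298., 245.]), array([326., 245.])]
32 [array([193., 236.]), array([221., 236.]), array([298., 236.]), array([326., 236.])]
37 [array([193., 227.]), array([221., 227.]), array([298., 227.]), array([326., 227.])]
45 [array([194., 213.]), array([222., 213.]), array([297., 213.]), array([325., 213.])]
```

View pics/wrist4.png

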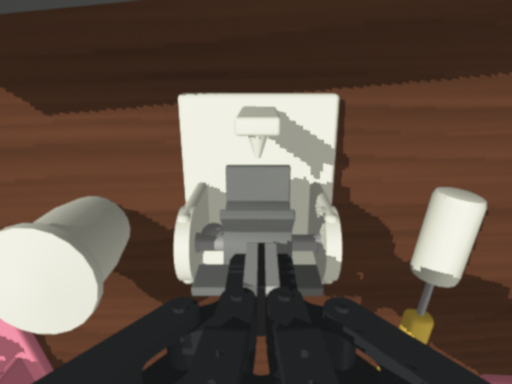

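The rib slid off and the wheel clicked. The old top rib is at row ~212 (predicted 213 for 45°) and the wide rib's edge is at row 292 (predicted 292 for upright). I lift, go back, lower and repeat.

Request:
{"api": "arm_command", "payload": {"steps": [0,0,-0.5,0,0,0,0,0,0,-0.5,0,0,0,0,0,0.55,0,0,0,0,0,0,0.55,0,0,0,0,0,0,0,0,0,0,0,0]}}

```text
time: 6.25
tool_pos: [0.4654, -0.0517, 0.1502]
tcp_rot: [2.189, -2.252, -0.003]
wrist_force: [-0.6, -0.8, -0.8]
width: -0.002
```

```bash
cat > chk.py <<'E'
from h import *
import sys
s=bot.read_state();print(s['time'],s['tool_pos'],s['wrist_force'])
snap('wrist',sys.argv[1]);c=wcam(np.load(sys.argv[1]+'.npz'),s)
for a in(-45,0,22,45,90,135):
    x=48*np.sin(np.radians(a))/1e3;z=.066+48*np.cos(np.radians(a))/1e3
    print(a,[np.round(proj(c,W(x,y,z))) for y in(.031,.018,-.018,-.031)])
E
python3 chk.py wrist5
```

```text
6.25 [ 0.46544147 -0.0517403   0.1502308 ] [-0.62340362 -0.77255694 -0.81064131]
-45 [array([207., 243.]), array([229., 243.]), array([291., 243.]), array([313., 243.])]
0 [array([200., 197.]), array([225., 197.]), array([295., 197.]), array([321., 197.])]
22 [array([199., 161.]), array([224., 161.]), array([296., 161.]), array([321., 161.])]
45 [array([200., 126.]), array([225., 126.]), array([295., 126.]), array([320., 126.])]
90 [array([208.,  94.]), array([230.,  94.]), array([290.,  94.]), array([312.,  94.])]
135 [array([216., 112.]), array([235., 112.]), array([286., 112.]), array([304., 112.])]
```

View pics/wrist5.png

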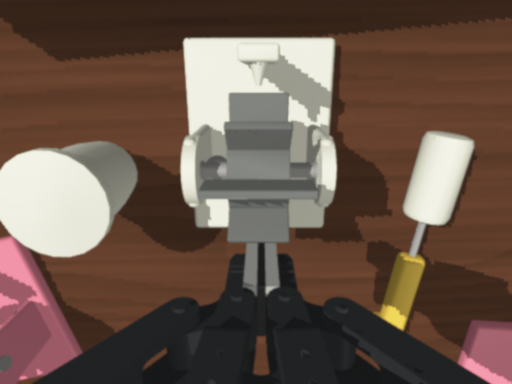

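The wide rib is now straight up, at row 198 (predicted 197) and columns 200–320. Second click.

Request:
{"api": "arm_command", "payload": {"steps": [0,0,0.5,0,0,0,0,0,0,0.5,0,0,0,0,0,0,0,0,0,0,0,0,-0.15,0,0,0,0,0,0,-0.15,0,0,0,0,0,0,-0.15,0,0,0,0,0,0,-0.15,0,0,0,0,0]}}

```text
time: 7.18
tool_pos: [0.4857, -0.0525, 0.121]
tcp_rot: [2.19, -2.251, -0.001]
wrist_force: [-2.8, -0.0, -1.5]
width: 0.0
```

Request:
{"api": "arm_command", "payload": {"steps": [0,-0.15,0,0,0,0,0,0,-0.15,0,0,0,0,0,0,-0.15,0,0,0,0,0,0,-0.05,0,0,0,0,0]}}

```text
time: 7.68
tool_pos: [0.5022, -0.053, 0.1216]
tcp_rot: [-2.189, 2.251, -0.002]
wrist_force: [-0.0, 0.5, -0.0]
width: 0.005
```

```bash
python3 chk.py wrist6
```

```text
7.675 [ 0.50218303 -0.05301195  0.12163818] [-0.01276069  0.48199677 -0.02663622]
-45 [array([202., 330.]), array([226., 330.]), array([293., 330.]), array([317., 330.])]
0 [array([193., 292.]), array([221., 292.]), array([298., 292.]), array([326., 292.])]
22 [array([192., 254.]), array([220., 254.]), array([299., 254.]), array([327., 254.])]
45 [array([194., 213.]), array([222., 213.]), array([297., 213.]), array([325., 213.])]
90 [array([204., 166.]), array([227., 166.]), array([292., 166.]), array([315., 166.])]
135 [array([213., 174.]), array([233., 174.]), array([287., 174.]), array([307., 174.])]
```

View pics/wrist6.png

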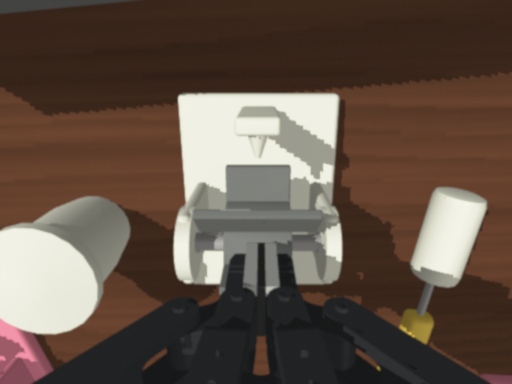

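The wide rib is now at 45°, at row ~212 (predicted 213) and columns 194–326. One click is left.

Request:
{"api": "arm_command", "payload": {"steps": [0,0,-0.5,0,0,0,0,0,0,-0.5,0,0,0,0,0,0.55,0,0,0,0,0,0,0.55,0,0,0,0,0,0,0,0,0,0,0,0]}}

```text
time: 8.35
tool_pos: [0.4654, -0.0517, 0.1503]
tcp_rot: [2.189, -2.252, -0.002]
wrist_force: [-0.4, -0.6, 0.2]
width: 0.001
```

```bash
python3 chk.py wrist7
```

```text
8.35 [ 0.46544912 -0.05174715  0.15026101] [-0.36284274 -0.64809221  0.23386652]
-45 [array([207., 243.]), array([229., 243.]), array([291., 243.]), array([313., 243.])]
0 [array([200., 197.]), array([225., 197.]), array([295., 197.]), array([321., 197.])]
22 [array([199., 161.]), array([224., 161.]), array([296., 161.]), array([321., 161.])]
45 [array([200., 126.]), array([225., 126.]), array([295., 126.]), array([320., 126.])]
90 [array([208.,  94.]), array([230.,  94.]), array([290.,  94.]), array([312.,  94.])]
135 [array([216., 112.]), array([235., 112.]), array([286., 112.]), array([304., 112.])]
```

View pics/wrist7.png

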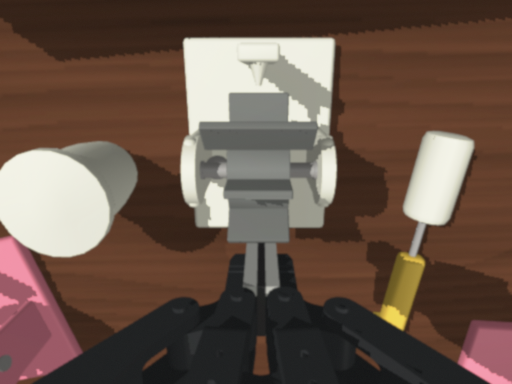

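The wide rib is at 45° (row ~124, columns 200–320). Last click.

Request:
{"api": "arm_command", "payload": {"steps": [0,0,0.5,0,0,0,0,0,0,0.5,0,0,0,0,0,0,0,0,0,0,0,0,-0.15,0,0,0,0,0,0,-0.15,0,0,0,0,0,0,-0.15,0,0,0,0,0,0,-0.15,0,0,0,0,0]}}

```text
time: 9.28
tool_pos: [0.4857, -0.0525, 0.121]
tcp_rot: [2.19, -2.251, -0.001]
wrist_force: [-2.5, -0.9, -0.9]
width: -0.0
```

Request:
{"api": "arm_command", "payload": {"steps": [0,-0.15,0,0,0,0,0,0,-0.15,0,0,0,0,0,0,-0.15,0,0,0,0,0,0,-0.05,0,0,0,0,0]}}

```text
time: 9.78
tool_pos: [0.5022, -0.053, 0.1216]
tcp_rot: [-2.189, 2.251, -0.002]
wrist_force: [-0.2, 0.1, 0.5]
width: 0.003
```

Request:
{"api": "arm_command", "payload": {"steps": [0,0,-0.5,0,0,0,0,0,0,-0.5,0,0,0,0,0,0.3,-0.8,0,0,0,0,0,0.55,-0.8,0,0,0,0,0,0.55,-0.8,0,0,0,0,0,0,-0.8,0,0,0,0,0,0,0,0,0,0,0,0,0,0,0,0,0,0]}}

```text
time: 10.78
tool_pos: [0.4588, -0.0517, 0.247]
tcp_rot: [-2.19, 2.252, -0.0]
wrist_force: [0.6, -0.9, -0.1]
width: 0.0
```

```bash
python3 chk.py wrist8; python3 - <<'E'
from h import *
snap('top','top8');snap('side','side8')
E
```

```text
10.775 [ 0.45875509 -0.05170384  0.24698848] [ 0.55715679 -0.85772672 -0.11535025]
-45 [array([223., 182.]), array([239., 182.]), array([281., 182.]), array([297., 182.])]
0 [array([220., 146.]), array([237., 146.]), array([283., 146.]), array([300., 146.])]
22 [array([220., 122.]), array([237., 122.]), array([284., 122.]), array([301., 122.])]
45 [array([220.,  99.]), array([237.,  99.]), array([283.,  99.]), array([300.,  99.])]
90 [array([224.,  80.]), array([239.,  80.]), array([281.,  80.]), array([296.,  80.])]
135 [array([228.,  94.]), array([242.,  94.]), array([279.,  94.]), array([292.,  94.])]
```

View pics/wrist8.png

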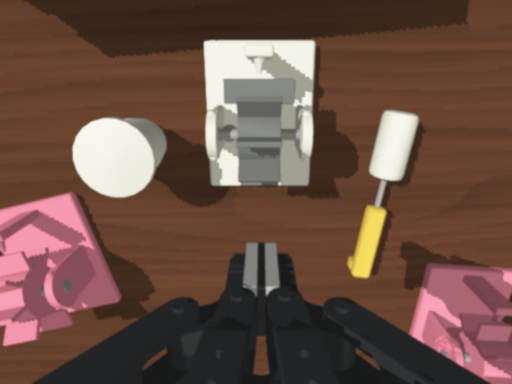

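View pics/side8.png

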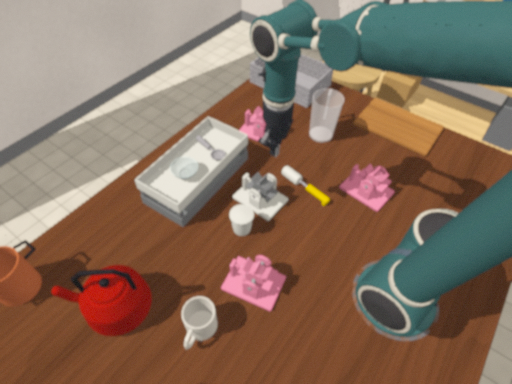

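The wide rib lies level at the pointer: its outer edge is at row ~79 (predicted 80) and columns 224–296. The finger is well clear and nothing else appears moved. Handing in.

```bash
python3 - <<'E'
from h import *
print(bot.finish_job())
E
```

```text
the job is handed in; nothing more can be done
None
```

The refill counter is back at its start mark: the wide rib lies level at the pointer, and the job is handed in. It stood 3 clicks before the mark. I used the shut fingertips as a finger, about 107 mm above the worktop, and flicked the top rib towards the post three times. After each click I lifted clear and checked the wheel.

- **Wheel:** the last wrist view put the wide rib's outer edge within about 1 px of where it should be at the mark (row ~79 against 80, columns 224–296 as predicted).
- **Force:** the readings taken during the pushes were about 2.5–3.2 N, and near zero once the finger was clear. I read force only at the end of each move, so brief peaks between readings are not known.
- **Surroundings:** the brush, cartridge, pink look-alikes and the rest looked unmoved in the final wrist and side pictures. I judged that by eye and did not measure it.
- **Time and clearance:** the arm finished at about 10.8 s with the tips about 12 cm above the wheel, touching nothing.
- **Disagreement:** the fingertip position seen by the wrist camera was off by up to about 5 px in one view, taken while the arm was still settling. It had no effect on the result.

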